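# Cap application and release check on a torque tester

## Robot

A 6-joint arm with a two-finger parallel gripper is mounted at the origin on a cart in front of the work surface, level with it; the furniture and walls round the work are solid. World frame = base frame: x ahead of the robot, y to its left, z up, the work surface at z = 0. Lengths are in m, angles in degrees, forces in N, time in s.
With the tool pointing down it reaches from about 0.25 to 0.725 m from the base axis. Payload 9.7 kg.
Tool frame: the origin (TCP) lies between the finger pads; the fingertips stand 11 mm ahead of it and the grasp point (between the pads) lies 8 mm behind it; y points along the fingers, x is the direction in which the jaws open and shut, and the axes are right-handed (so a half turn about y gives the same grasp; the last joint's range is limited). The gripper opens to 85 mm and grips with 20 to 120 N. Pads are 22 mm wide; open, the fingers measure 114 mm over their backs; the gripper's body (76 mm by 85 mm) begins 54 mm behind the grasp point. The pads swing forward as they close: fully open they stand 13 mm farther back than shut.
Start: joints at [68.182, 4.979, 10.078, 95.1, 0, 90], TCP at [0.204, 0.511, 0.242] pointing down, gripper open.
Joint ranges: [-179.16, 179.16], [-48.56, 103.87], [-65.8, 70.77], [-126.05, 130.52], [-82.76, 87.17], [-180, 180]. Speed limits (degrees/s): [127.2, 127.2, 147.25, 180, 180, 180].

## Interface

Orientations are given as [roll, pitch, yaw] about the fixed x, y, z axes, in that order (R = Rz(yaw) Ry(pitch) Rx(roll)).
In Python, from workcell import bot, vision gives the robot as it stands. The module is installed in compiled form; this text tells all that it offers.
- The arm moves only by the shell command python3 -m crank 'ROWS' [OPENING] [FORCE]. ROWS is text: rows parted by semicolons, each of 6 numbers parted by spaces: the shift along the tool's x, y, z in m, then the turn, a rotation vector about the tool's x, y, z in rad. A call has 1 to 8 rows; each row is the pose to reach, as a shift and turn from the pose commanded when the call began, along the tool's axes at that moment; what a row does not reach only later rows make up. A row lasts 1/10 s, in which the tool goes at most 50 mm and 8.59 degrees, less where a joint would pass 70% of its speed; a pose out of reach is approached as far as the arm can. A call with a gripper value outside its range is refused whole. OPENING is the gripper's target within -1 to 1 (shut at 1, half-way at 0, fully open at -1), set as the call begins (- or left out, the last holds). The fingers move at their own pace and stop on an object; FORCE is the grip in N (left out, the last holds). Time passes only in rows, so rows that repeat a pose let the fingers close. It gives the time, the measured TCP pose, the force and the opening at its end, in the units of the state.
- bot.get_obs(): the state, without advancing time (a new reading comes with each control period).
- vision.camera(name): name is "scene" or "side" or "wrist"; returns the picture (480x640x3 uint8, red, green, blue); there is no depth.
- vision.get_calibration(name): a dict with "fx", "fy", "cx", "cy" (pixels), "distortion" ([k1, k2, p1, p2, k3] as OpenCV has them; the pictures are not rectified), "rvec" (rotation vector, rad) and "tvec" (3), from world to camera coordinates, as OpenCV has them. Camera axes: x right, y down, z forward; pixel columns grow to the right and rows downward; lengths in m; the calibration is good to about 2 mm. A picture is of the moment at which its call begins: read the wrist's pose just before it. get_calibration takes no time and is no camera call; for the wrist camera it gives the pose at the moment of the call.
- bot.job_done(): hands the job in, once; it reports no verdict.
The state is a dict: "time": time; "q": joint angles; "qd": joint speeds; "joint_efforts": joint torques, N m; "ee_pos": TCP position; "tcp_rot": TCP orientation; "wrist_force": force on the tool from outside, world axes, zero at the start; "torque": the same for the moment, N m; "opening": finger opening in m.
Only numpy, scipy, OpenCV 4.12 (cv2) and the standard library are available. Lean on these libraries where they do the work, as an engineer would, in place of code of your own. Each camera call takes 0.05 s, during which the arm holds its last target. There are 200 camera calls.

## Task

The square bottle is clamped in the bench cap-torque tester, its screw cap only started on the thread. Get the tester ready by pressing its three keys one at a time, letting each come back up: the round power key on the left first, then the square zero key in the middle, then the long start key on the right. Then screw the bottle's cap clockwise all the way down until it bottoms out, back it off a quarter turn, and finish with the gripper still closed on the cap, holding it there for the reading; do not let go. Leave the things standing round the tester where they are.

Things in the scene. Friction and masses are not known exactly. Their poses are not given: they have to be found in the camera images.
- tester: Bench cap-torque tester, fixed, grey, 220 x 170 mm. Origin: centre of its underside; x from its front (keys, towards the robot) to its back, y to its left, z up. At the front a panel, sloping up to the back by 0.2 rad, with three keys at x = -88, y = +50, 0, -50 mm, tops at z = 55. Behind, four posts (114 mm above the bench) clamp the bottle, its axis at x = 38, y = 0.
- power_key_top (a point): Centre of the top of the round power key (22 mm across), the left one of the three seen from the robot. It moves straight down into the panel (panel normal leans 0.2 rad towards the tester's front).
- power_key (a joint): Joint value: metres pressed, 0 = up, 0.005 = fully down; a spring key that starts to move at about 2 N and is fully down at about 4 N; it counts as pressed from 0.003 and comes back up by itself.
- zero_key_top (a point): Centre of the top of the square zero key (20 x 20 mm), the middle one.
- zero_key (a joint): Joint value: metres pressed, 0 = up, 0.005 = fully down; a spring key that starts to move at about 2 N and is fully down at about 4 N; it counts as pressed from 0.003 and comes back up by itself.
- run_key_top (a point): Centre of the top of the long start key (16 mm deep, 36 mm wide), the right one.
- run_key (a joint): Joint value: metres pressed, 0 = up, 0.005 = fully down; a spring key that starts to move at about 2 N and is fully down at about 4 N; it counts as pressed from 0.003 and comes back up by itself.
- bottle_cap: The round screw cap of the clamped square bottle (bottle 56 x 68 mm, fixed in the tester): ribbed skirt 36 mm across and 18 mm high, a low disc (4 mm) on top, upright axis. Origin on the cap's axis, 125 mm below the cap's lower edge; z up. It cannot be pulled off, only screwed. Its lower edge stands just above the bottle's shoulder, which falls away outside the cap.
- cap_top (a point): Point on the cap's axis at the top of its ribbed skirt, 18 mm above its lower edge. With the cap screwed home it is 199 mm above the bench; it rises 4 mm per turn of unscrewing.
- cap_turn (a joint): Turn of the cap in rad: 0 = bottomed out on the thread (hard stop), growing as it is unscrewed (counter-clockwise seen from above); a full turn is 6.28 and a quarter turn 1.571. It starts about a third to two thirds of a turn open. Turning it takes about 0.1 to 0.2 N m; it stays where it is left.
- glue_pot: Screw-cap pot, 40 mm across and 76 mm high, standing free to the right of the tester; origin at the centre of its underside. Not to be disturbed.
- cap_box: Small carton 44 x 44 x 34 mm, standing free to the left of the tester near its back; origin at the centre of its underside. Not to be disturbed.
- dish_a: Flat round dish, 62 mm across and 14 mm high, lying free to the left of the tester near its front; origin at the centre of its underside. Not to be disturbed.

How it is judged (in metres and radians):
On the way, in this order (a step that is already met when the one before it is completed fails the run):
1. the round power key is pressed (value of joint power_key above 0.003 m), for 0.04 s.
2. then the square zero key is pressed (value of joint zero_key above 0.003 m), for 0.04 s.
3. then the long start key is pressed (value of joint run_key above 0.003 m), for 0.04 s.
4. then the cap is screwed down until it bottoms out, the keys being up again (value of joint cap_turn below 0.09 rad and value of joint each of power_key, zero_key, run_key below 0.0015 m), for 0.05 s.
At the end, for the whole second after the job is handed in: The cap stands a quarter turn (1.571 rad, within 0.35 rad or 20 degrees) open from its stop and still, the gripper's fingers are closed on it with more than 10 N, and all three keys are up (value of joint cap_turn between 1.221 and 1.921 rad and velocity of joint cap_turn between -0.05 and 0.05 rad/s and contact force between the fingers and bottle_cap above 10 N and value of joint each of power_key, zero_key, run_key below 0.0015 m); the arm keeps its last pose, push and grip.
It fails at once if two keys are pressed at the same time (value of joint each of power_key, zero_key above 0.003 m or value of joint each of zero_key, run_key above 0.003 m or value of joint each of power_key, run_key above 0.003 m).
It fails at once if a thing beside the tester is shifted by more than 25 mm or tipped (distance of any of glue_pot, cap_box, dish_a from where it was at the start of the episode above 0.025 m or angle between any of glue_pot, cap_box, dish_a's own z axis and vertical above 0.4 rad).
It also fails if it takes over 67 s, if anything falls off the work surface, if the arm or the gripper's body presses on something with over 40 N, if the wrist force passes 120 N, or if a joint passes its speed limit or range.

## Working session

There is one attempt and no reset: what is moved stays moved. The work goes in short steps, Python scripts to look and compute and a shell command to move; the robot and the scene stay as the last step left them, time stands still between calls to the robot, and variables do not carry over. Pictures are saved under pics/ and viewed, about 8 in all and at most 12, crops included, and the job is handed in when it is done.

```bash
mkdir -p pics; python3 - <<'E'
from workcell import bot, vision
import cv2
print(bot.get_obs())
for n in ("scene","side"):
    im=vision.camera(n); cv2.imwrite(f"pics/{n}0.png",im[:,:,::-1]); print(n,vision.get_calibration(n))
E
```

```text
{'time': 0.0, 'q': array([ 6.81831799e+01,  5.01116520e+00,  1.00335892e+01,  9.50997352e+01,
       -4.40648716e-05,  9.00009441e+01]), 'qd': array([-0.02204236, -0.01406034,  0.06176474,  0.00834733,  0.01932279,
       -0.07357374]), 'joint_efforts': array([-9.34901109e-04, -5.20388210e+01,  4.64804220e+01,  1.62049709e-02,
       -6.72102647e-05, -1.05508511e-05]), 'ee_pos': array([0.20432025, 0.51040191, 0.24157469]), 'tcp_rot': array([-9.00000453e+01,  7.73111680e-02,  6.81822358e+01]), 'wrist_force': array([ 0.17058809, -0.23562845,  0.14484393]), 'torque': array([-0.03273615,  0.0169299 , -0.01272142]), 'opening': 0.0853639673098883}
scene {'fx': 462.2329182494369, 'fy': 462.2329182494369, 'cx': 313.6080390229046, 'cy': 241.24023366958366, 'distortion': array([-0.07346676,  0.        ,  0.        ,  0.        ,  0.        ]), 'rvec': array([ 2.04815518, -1.11209557,  0.49667454]), 'tvec': array([-0.52338499,  0.32186663,  0.69711164])}
side {'fx': 434.96429046432263, 'fy': 434.96429046432263, 'cx': 315.47014015571784, 'cy': 240.78228529417234, 'distortion': array([-0.01858952,  0.        ,  0.        ,  0.        ,  0.        ]), 'rvec': array([ 0.50715062, -2.69593804,  1.1955798 ]), 'tvec': array([0.47012511, 0.39902663, 0.63066635])}
```

View pictures.

View pics/scene0.png

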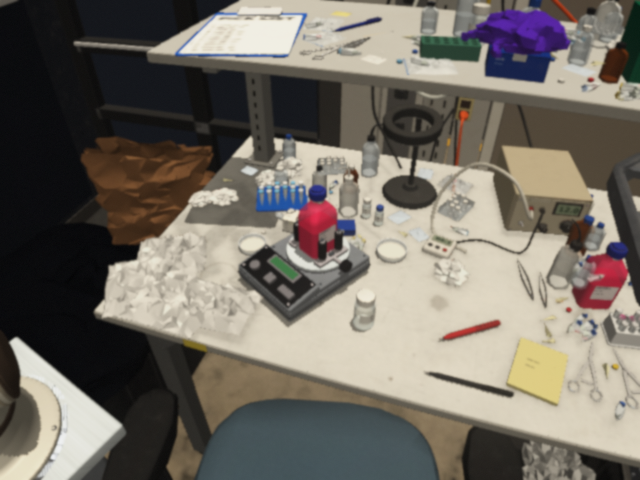

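View pics/side0.png

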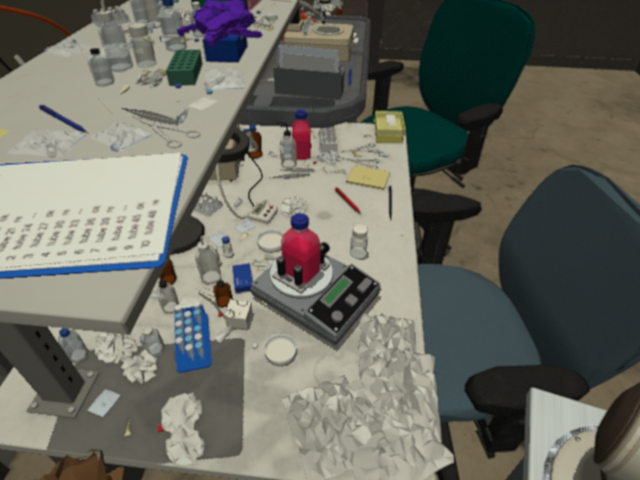

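The scene view shows the tester at about (305,272), its cap at (317,192) and the pot at (364,310). In the side view the tester is at (317,297) and the cap at (299,222). I'll enlarge both.

```bash
python3 - <<'E'
import cv2
a=cv2.imread("pics/scene0.png")[175:325,232:382]; b=cv2.imread("pics/side0.png")[205:355,242:392]
f=lambda c,k:cv2.resize(c,None,fx=k,fy=k,interpolation=cv2.INTER_CUBIC)
cv2.imwrite("pics/c1.png",f(a,4)); cv2.imwrite("pics/c2.png",f(b,4))
E
```

```text
(no output)
```

View pics/c1.png

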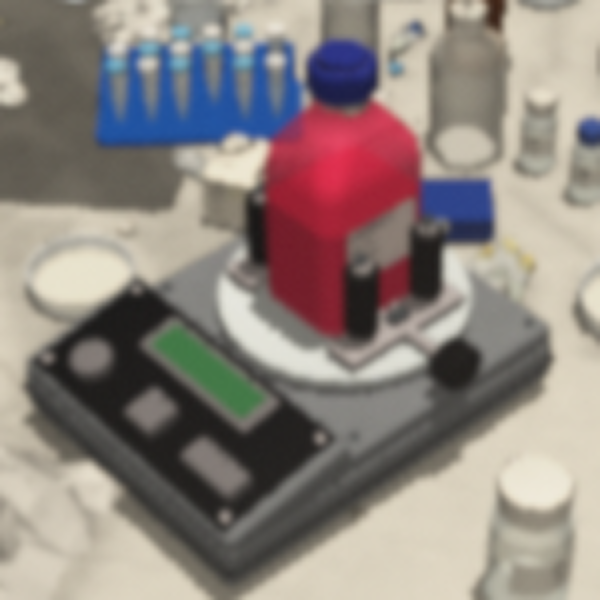

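View pics/c2.png

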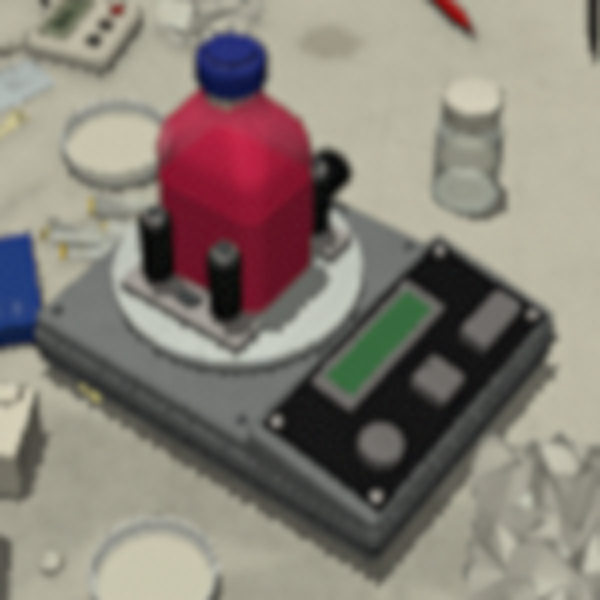

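The crops show these pixel positions. Scene: power (91,355), zero (150,409), run (215,466), cap skirt top about (343,66). Side: power (381,441), zero (438,379), run (490,319), cap about (232,60). Next is a joint fit of the tester pose from both views.

```bash
cat > h.py <<'E'
import numpy as np, cv2
from workcell import bot, vision
from scipy.optimize import least_squares
from scipy.spatial.transform import Rotation as Ro
def proj(P,n=None,c=None):
    c=c or vision.get_calibration(n)
    K=np.array([[c['fx'],0,c['cx']],[0,c['fy'],c['cy']],[0,0,1]])
    return cv2.projectPoints(np.array(P,float).reshape(-1,1,3),c['rvec'],c['tvec'],K,c['distortion'])[0][:,0]
# power, zero, run, cap_top in the tester frame
def model(x,y,yaw,zc=.201):
    L=np.array([[-.088,.05,.055],[-.088,0,.055],[-.088,-.05,.055],[.038,0,zc]])
    return L@Ro.from_euler('z',yaw).as_matrix().T+[x,y,0]
def tool(P):  # shift in tool axes from the present TCP to world point P
    o=bot.get_obs(); R=Ro.from_euler('xyz',o['tcp_rot'],degrees=True)
    return R.inv().apply(np.array(P)-o['ee_pos'])
E
python3 - <<'E'
from h import *
px={'scene':np.array([[91,355],[150,409],[215,466],[343,66]])/4+[231.6,174.6],'side':np.array([[381,441],[438,379],[490,319],[232,60]])/4+[241.6,204.6]}
cal={n:vision.get_calibration(n) for n in px}
# free triangulation
T=np.array([least_squares(lambda p:np.ravel([proj(p,c=cal[n])[0]-px[n][i] for n in px]),[.4,.3,.1]).x for i in range(4)])
print(T.round(4))
for s in (['scene'],['side'],['scene','side']):
  best=min((least_squares(lambda p:np.ravel([proj(model(*p),c=cal[n])-px[n] for n in s]),[.4,.3,a]) for a in (0,1.5,3,-1.5)),key=lambda r:r.cost)
  print(s,best.x.round(4),best.cost,best.fun.round(1))
print(model(*best.x).round(4), np.degrees(best.x[2]))
E
```

```text
[[ 0.5176 -0.1437  0.0565]
 [ 0.5042 -0.1913  0.0554]
 [ 0.4916 -0.2396  0.0545]
 [ 0.6256 -0.2253  0.1979]]
['scene'] [ 0.59   -0.2159 -0.2828] 0.4978573273401121 [ 0.1  0.4  0.1  0.2 -0.4  0.1  0.3 -0.7]
['side'] [ 0.5881 -0.2131 -0.2571] 1.3252202544150389 [ 0.3  0.9  0.1  0.1  0.3 -0.1 -0.6 -1.1]
['scene', 'side'] [ 0.589  -0.215  -0.2707] 3.8297429986403793 [-0.5  0.9 -0.3  0.6 -0.5  0.4 -0.6 -0.7 -0.5  0.2 -0.4 -0.4  0.1 -0.4
 -0.5 -2. ]
[[ 0.5176 -0.1433  0.055 ]
 [ 0.5042 -0.1915  0.055 ]
 [ 0.4908 -0.2397  0.055 ]
 [ 0.6256 -0.2252  0.201 ]] -15.51224091964824
```

```bash
cat >> h.py <<'E'
X,Y,YAW=.589,-.215,-.2707
KEYS=dict(zip(('power','zero','run'),model(X,Y,YAW)[:3])); CAP=model(X,Y,YAW)[3]
Rt=Ro.from_euler('z',YAW)
N=Rt.apply([-np.sin(.2),0,np.cos(.2)])
def down(yaw): return Ro.from_euler('xyz',[-90,0,yaw],degrees=True)
RK=down(np.degrees(YAW))*Ro.from_rotvec([0,0,-.2])
def go(P,R):  # tool shift and rotation vector from the present pose to P,R
    o=bot.get_obs(); R0=Ro.from_euler('xyz',o['tcp_rot'],degrees=True)
    print('t',round(o['time'],2),'row',R0.inv().apply(np.array(P)-o['ee_pos']).round(4),(R0.inv()*R).as_rotvec().round(4),'F',o['wrist_force'].round(1))
E
python3 -c "
from h import *
print(N,RK.apply([0,1,0])); go(KEYS['power']+N*.111,RK)"
```

```text
[-0.19143458  0.05312537  0.98006658] [ 0.19143458 -0.05312537 -0.98006658]
t 0.1 row [-0.4928  0.0785 -0.5118] [-0.1452  1.4556 -0.164 ] F [-0.3 -0.6 -0.2]
```

```bash
r='-.4928 .0785 -.5118 -.1452 1.4556 -.164'
python3 -m crank '-.4928 .0785 -.5118 -.1452 1.4556 -.164;-.4928 .0785 -.5118 -.1452 1.4556 -.164;-.4928 .0785 -.5118 -.1452 1.4556 -.164;-.4928 .0785 -.5118 -.1452 1.4556 -.164;-.4928 .0785 -.5118 -.1452 1.4556 -.164;-.4928 .0785 -.5118 -.1452 1.4556 -.164;-.4928 .0785 -.5118 -.1452 1.4556 -.164;-.4928 .0785 -.5118 -.1452 1.4556 -.164' 1 20
python3 -c "
from h import *
go(KEYS['power']+N*.111,RK);print(bot.get_obs())"
```

```text
time: 0.9
ee_pos: [0.368, 0.1462, 0.1981]
tcp_rot: [-91.2, -9.6, -0.2]
wrist_force: [1.7, 1.1, 0.0]
opening: -0.0001
t 0.9 row [ 0.1218  0.0615 -0.2819] [-0.0275  0.2631 -0.029 ] F [1.7 1.1 0. ]
{'time': 0.9, 'q': array([ 25.30173851, -25.27133344, -21.39712581,  85.69732136,
        -5.24553408, 115.22808024]), 'qd': array([-70.17693076, -13.66923354, -16.57683258, -14.60668078,
        -2.52297444,  14.58544719]), 'joint_efforts': array([ 1.04175219e+01, -2.08334988e+01,  4.89557219e+01, -2.07448174e-03,
       -2.13714209e-01, -3.56180286e-01]), 'ee_pos': array([0.36796161, 0.14624008, 0.19805409]), 'tcp_rot': array([-91.2345299 ,  -9.62705767,  -0.19757965]), 'wrist_force': array([1.69925167, 1.0621859 , 0.02974723]), 'torque': array([0.0545703 , 0.09991151, 0.00967893]), 'opening': -0.00011965017028301826}
```

```bash
python3 -m crank '.115 .058 -.265 -.026 .255 -.028;.115 .058 -.265 -.026 .255 -.028;.115 .058 -.265 -.026 .255 -.028;.115 .058 -.265 -.026 .255 -.028;.115 .058 -.265 -.026 .255 -.028;.115 .058 -.265 -.026 .255 -.028;.115 .058 -.265 -.026 .255 -.028;.115 .058 -.265 -.026 .255 -.028'
python3 -c "
from h import *
go(KEYS['power']+N*.036,RK)"
```

```text
time: 1.7
ee_pos: [0.49, -0.1186, 0.1651]
tcp_rot: [-90.0, -11.2, -14.8]
wrist_force: [0.3, 0.3, 0.0]
opening: -0.0
t 1.7 row [ 0.0108  0.0784 -0.0167] [-0.0015  0.0114 -0.0042] F [0.3 0.3 0. ]
```

```bash
python3 -m crank '.0108 .04 -.0167 -.0015 .0114 -.0042;.0108 .0784 -.0167 -.0015 .0114 -.0042;.0108 .0784 -.0167 -.0015 .0114 -.0042;.0108 .0784 -.0167 -.0015 .0114 -.0042'
python3 -c "
from h import *
go(KEYS['power']+N*.011,RK)
cv2.imwrite('pics/s2.png',cv2.resize(vision.camera('scene')[195:315,220:380,::-1],None,fx=4,fy=4,interpolation=2))"
```

```text
time: 2.1
ee_pos: [0.5109, -0.1394, 0.0919]
tcp_rot: [-90.0, -11.5, -15.3]
wrist_force: [-1.1, -0.3, 0.7]
opening: 0.0002
t 2.1 row [ 0.      0.0266 -0.002 ] [-0.0008  0.0037  0.0011] F [-1.1 -0.3  0.7]
```

View pics/s2.png

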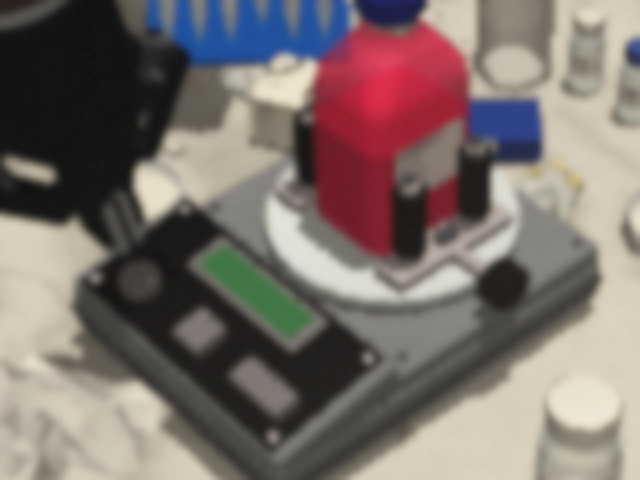

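The closed fingertips at (123,243) stand above the power key at (138,278) and shade it, as expected. I'll press along the panel normal.

```bash
python3 -m crank '0 .02 -.002 0 0 0;0 .0265 -.002 0 0 0;0 .0295 -.002 0 0 0;0 .0305 -.002 0 0 0;0 .0305 -.002 0 0 0'
python3 -c "
from h import *
go(KEYS['power']+N*.011,RK)"
```

```text
time: 2.65
ee_pos: [0.5172, -0.1438, 0.0626]
tcp_rot: [-90.0, -11.7, -15.4]
wrist_force: [-0.3, 3.3, 3.5]
opening: 0.0001
t 2.65 row [-0.0012 -0.0035  0.0007] [-0.0011  0.0027  0.0033] F [-0.3  3.3  3.5]
```

```bash
python3 -m crank '0 .001 0 0 0 0;0 .0015 0 0 0 0;0 .0015 0 0 0 0'
python3 -m crank '0 -.02 0 0 0 0;0 -.03 0 0 0 0;0 -.03 0 0 0 0'
python3 -c "
from h import *
go(KEYS['zero']+N*.030,RK)"
```

```text
time: 2.95
ee_pos: [0.5175, -0.144, 0.0614]
tcp_rot: [-90.0, -11.7, -15.4]
wrist_force: [-4.1, 4.7, 11.1]
opening: 0.0
time: 3.25
ee_pos: [0.5119, -0.1431, 0.091]
tcp_rot: [-90.0, -11.7, -15.4]
wrist_force: [0.7, -0.1, -1.3]
opening: 0.0001
t 3.25 row [-0.0019  0.0064 -0.0487] [0.     0.0021 0.0049] F [ 0.7 -0.1 -1.3]
```

```bash
python3 -m crank '-.0019 .0064 -.0487 0 .002 .005;-.0019 .0064 -.0487 0 .002 .005;-.0019 .0064 -.0487 0 .002 .005'
python3 -c "
from h import *
go(KEYS['zero']+N*(.011-.0045),RK)"
```

```text
time: 3.55
ee_pos: [0.4971, -0.1903, 0.0817]
tcp_rot: [-90.0, -11.2, -15.6]
wrist_force: [-1.1, 0.7, -0.0]
opening: 0.0002
t 3.55 row [0.0018 0.0211 0.0008] [ 0.     -0.0019 -0.0042] F [-1.1  0.7 -0. ]
```

```bash
python3 -m crank '.0018 .012 .0008 0 0 0;.0018 .017 .0008 0 0 0;.0018 .020 .0008 0 0 0;.0018 .0215 .0008 0 0 0;.0018 .0215 .0008 0 0 0;.0018 .0215 .0008 0 0 0'
python3 -c "
from h import *
go(KEYS['zero']+N*(.011-.0045),RK)"
```

```text
time: 4.15
ee_pos: [0.5038, -0.1898, 0.0621]
tcp_rot: [-90.0, -11.3, -15.5]
wrist_force: [-1.4, 3.3, 2.9]
opening: -0.0001
t 4.15 row [-0.0006  0.0007 -0.0015] [-0.001   0.0008 -0.0029] F [-1.4  3.3  2.9]
```

```bash
python3 -m crank '0 .001 0 0 0 0;0 .002 0 0 0 0;0 .002 0 0 0 0;0 .002 0 0 0 0'
python3 -c "
from h import *
go(KEYS['zero']+N*(.011-.0045),RK)"
```

```text
time: 4.55
ee_pos: [0.5041, -0.1901, 0.0612]
tcp_rot: [-90.0, -11.3, -15.5]
wrist_force: [-7.6, 6.8, 13.6]
opening: 0.0
t 4.55 row [-0.0008 -0.0004 -0.0012] [-0.0009  0.0004 -0.0022] F [-7.6  6.8 13.6]
```

Bottomed out at 13.6 N. Lifting, then on to the start key.

```bash
python3 -m crank '0 -.02 0 0 0 0;0 -.025 0 0 0 0;0 -.025 0 0 0 0'
python3 -m crank '0 0 -.052 0 0 0;0 0 -.052 0 0 0;0 0 -.052 0 0 0;0 0 -.052 0 0 0'
python3 -c "
from h import *
go(KEYS['run']+N*(.011-.0045),RK)"
```

```text
time: 4.85
ee_pos: [0.4999, -0.1895, 0.0852]
tcp_rot: [-90.0, -11.4, -15.5]
wrist_force: [-0.3, -0.2, -0.1]
opening: 0.0004
time: 5.25
ee_pos: [0.4853, -0.2389, 0.0837]
tcp_rot: [-90.0, -11.2, -15.5]
wrist_force: [0.2, 0.6, 0.3]
opening: -0.0
t 5.25 row [-0.0002  0.0227  0.0007] [-0.0006 -0.0001 -0.0039] F [0.2 0.6 0.3]
```

```bash
python3 -m crank '0 .013 0 0 0 0;0 .018 0 0 0 0;0 .021 0 0 0 0;0 .0235 0 0 0 0;0 .0245 0 0 0 0;0 .0245 0 0 0 0'
python3 -c "
from h import *
go(KEYS['run']+N*(.011-.0045),RK)"
```

```text
time: 5.85
ee_pos: [0.4898, -0.2397, 0.0611]
tcp_rot: [-89.9, -11.3, -15.5]
wrist_force: [-7.1, 6.1, 10.1]
opening: -0.0001
t 5.85 row [-0.0003 -0.0004  0.0003] [-0.0014  0.0008 -0.0035] F [-7.1  6.1 10.1]
```

```bash
python3 -m crank '0 -.05 0 0 0 0;0 -.1 0 0 0 0;0 -.15 0 0 0 0;0 -.19 0 0 0 0;0 -.19 0 0 0 .2;0 -.19 0 0 0 .2' -0.5
python3 -m crank '0 0 0 0 -.15 0;0 0 0 0 -.3 0;0 0 0 0 -.45 0;0 0 0 0 -.6 0;0 0 0 0 -.75 0;0 0 0 0 -.9 0;0 0 0 0 -1.05 0;0 0 0 0 -1.19 0'
python3 -m crank '0 0 0 0 -.15 0;0 0 0 0 -.3 0;0 0 0 0 -.45 0;0 0 0 0 -.6 0;0 0 0 0 -.75 0;0 0 0 0 -.9 0;0 0 0 0 -1.05 0;0 0 0 0 -1.19 0'
python3 -c "
from h import *
print(CAP);go([*CAP[:2],.265],down(180));print(bot.get_obs()['q'])"
```

```text
time: 6.45
ee_pos: [0.455, -0.231, 0.2485]
tcp_rot: [-90.0, 0.2, -15.5]
wrist_force: [0.0, 0.1, -1.3]
opening: 0.0639
time: 7.25
ee_pos: [0.4544, -0.2306, 0.2467]
tcp_rot: [-89.9, 0.1, 53.1]
wrist_force: [0.6, -0.6, 0.1]
opening: 0.0643
time: 8.05
ee_pos: [0.4544, -0.2306, 0.2467]
tcp_rot: [-89.9, -0.1, 121.2]
wrist_force: [-0.9, 0.6, 0.8]
opening: 0.0638
[ 0.62561619 -0.22516143  0.201     ]
t 8.05 row [-0.0841 -0.0188 -0.1492] [-6.0000e-04 -1.0256e+00  2.8000e-03] F [-0.9  0.6  0.8]
[-2.68898331e+01 -3.26026645e-01  5.08757781e+00  9.55685802e+01
 -2.78722469e-02 -5.81263583e+01]
```

```bash
python3 -m crank '0 -.0188 0 0 -.15 0;-.0841 -.0188 -.1492 0 -.3 0;-.0841 -.0188 -.1492 0 -.45 0;-.0841 -.0188 -.1492 0 -.6 0;-.0841 -.0188 -.1492 0 -.75 0;-.0841 -.0188 -.1492 0 -.9 0;-.0841 -.0188 -.1492 0 -1.0256 0;-.0841 -.0188 -.1492 0 -1.0256 0'
python3 -c "
from h import *
go([*CAP[:2],.196],down(180));o=bot.get_obs();print(o['q'])
c=vision.get_calibration('wrist')
im=vision.camera('wrist')[:,:,::-1].copy()
for z in (.201,.207):
  for r in (.018,):
    a=np.linspace(0,6.28,40);p=proj(np.c_[CAP[0]+r*np.cos(a),CAP[1]+r*np.sin(a),0*a+z],c=c)
    print(z,p.mean(0)); 
    for q in p: 
      if abs(q).max()<1000: im[tuple(np.clip(q[::-1].astype(int),0,[479,639]))]=(0,255,0)
cv2.imwrite('pics/w1.png',im)"
```

```text
time: 8.85
ee_pos: [0.6259, -0.2261, 0.2645]
tcp_rot: [-90.1, -0.2, 179.8]
wrist_force: [1.0, -0.8, 0.1]
opening: 0.0641
t 8.85 row [ 0.0001  0.0685 -0.0009] [ 0.0011 -0.0042  0.0034] F [ 1.  -0.8  0.1]
[-1.98599693e+01  2.31485859e+01  3.43831012e+01  1.01437357e+02
 -6.88021107e-03 -1.09620568e+02]
0.201 [314.33705413 265.69275831]
0.207 [314.44610992 269.3288233 ]
```

View pics/w1.png

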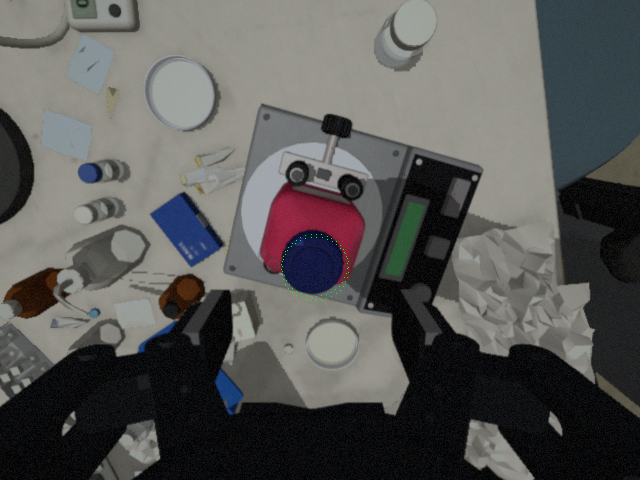

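The wrist view has the cap at about (313,263). The predicted outline lies around it, centred near (314,267). I'll measure the offset with a colour mask.

```bash
python3 -c "
from h import *
c=vision.get_calibration('wrist')
im=vision.camera('wrist')
h=cv2.cvtColor(im,cv2.COLOR_RGB2HSV);m=cv2.inRange(h,(108,120,20),(130,255,255));m[:200]=0;m[330:]=0;m[:,:270]=0;m[:,370:]=0
m=cv2.morphologyEx(m,2,np.ones((3,3)))
k=max(cv2.findContours(m,0,1)[0],key=cv2.contourArea);print(cv2.minEnclosingCircle(k),cv2.boundingRect(k))
def sil(p):
  a=np.linspace(0,6.28,60);P=np.concatenate([np.c_[p[0]+.018*np.cos(a),p[1]+.018*np.sin(a),0*a+z] for z in (.183,.201)])
  q=proj(P,c=c); return np.r_[q.min(0),q.max(0)]
x,y,w,hh=cv2.boundingRect(k);t=np.array([x,y,x+w,y+hh])
r=least_squares(lambda p:sil(p)-t,CAP[:2],diff_step=1e-3);print(sil(CAP),t,r.x,r.fun,CAP[:2])
go([*r.x,.196],down(180))"
```

```text
((311.3260192871094, 261.6724548339844), 31.209720611572266) (282, 231, 60, 62)
[282.12934672 226.76884328 347.47030538 296.21054107] [282 231 342 293] [ 0.62716064 -0.22481186] [-2.65438246 -3.62407497  2.65457313  3.81048383] [ 0.62561619 -0.22516143]
t 8.95 row [-0.0018  0.069  -0.0013] [ 0.001  -0.01    0.0028] F [-0.5  0.3 -0.1]
```

```bash
python3 -m crank '-.0014 .03 -.0012 .001 -.007 .003;-.0014 .05 -.0012 .001 -.007 .003;-.0014 .06 -.0012 .001 -.007 .003;-.0014 .066 -.0012 .001 -.007 .003;-.0014 .069 -.0012 .001 -.007 .003;-.0014 .069 -.0012 .001 -.007 .003'
python3 -m crank '0 0 0 0 0 0;0 0 0 0 0 0;0 0 0 0 0 0;0 0 0 0 0 0;0 0 0 0 0 0;0 0 0 0 0 0' 1 40
python3 -c "
from h import *
go([.6268,-.2249,.196],down(180)); print(bot.get_obs()['torque'])
cv2.imwrite('pics/s3.png',cv2.resize(np.hstack([vision.camera('scene')[150:270,260:380,::-1],vision.camera('side')[180:300,240:360,::-1]]),None,fx=3.3,fy=3.3,interpolation=2))"
```

```text
time: 9.55
ee_pos: [0.6268, -0.2251, 0.1967]
tcp_rot: [-90.0, 0.1, 180.0]
wrist_force: [-0.0, 0.1, -0.2]
opening: 0.0644
time: 10.15
ee_pos: [0.6261, -0.2251, 0.1973]
tcp_rot: [-90.0, 0.0, -180.0]
wrist_force: [-5.5, 0.2, 4.1]
opening: 0.0343
t 10.15 row [-0.0007  0.0013 -0.0002] [-0.0005  0.0003 -0.0001] F [-5.5  0.2  4.1]
[ 0.05229816  1.12327233 -0.04711372]
```

View pics/s3.png

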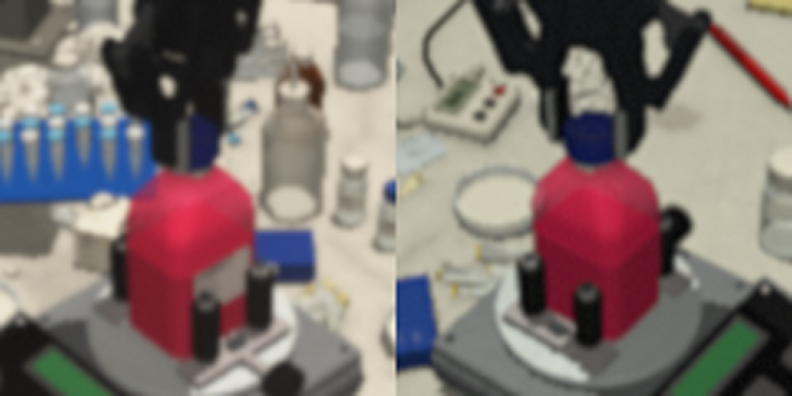

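The fingers have closed on the ribbed skirt at 34 mm opening. I'll recentre by 0.8 mm, raise the grip force, and start turning clockwise (tool +y).

```bash
python3 -m crank '.0008 0 0 0 0 0;.0008 0 0 0 0 0;.0008 0 0 0 0 0;.0008 0 0 0 .05 0;.0008 .0001 0 0 .1 0;.0008 .0001 0 0 .2 0;.0008 .0002 0 0 .3 0;.0008 .0002 0 0 .3 0' 1 70
python3 -c "
from h import *
o=bot.get_obs();print(o['torque'],o['wrist_force'],o['q'][5],o['tcp_rot'])"
```

```text
time: 11.05
ee_pos: [0.6258, -0.2251, 0.1972]
tcp_rot: [-90.0, 0.1, 162.6]
wrist_force: [-3.5, 1.4, 6.5]
opening: 0.033
[ 0.07130987  0.69713393 -0.11427852] [-3.45748563  1.38428848  6.51910385] -92.4144635721195 [-8.99863949e+01  8.01811545e-02  1.62637062e+02]
```

```bash
python3 -m crank '0 .0001 0 0 .1 0;0 .0002 0 0 .2 0;0 .0002 0 0 .3 0;0 .0003 0 0 .4 0;0 .0003 0 0 .5 0;0 .0004 0 0 .6 0;0 .0004 0 0 .7 0;0 .0005 0 0 .8 0'
python3 -c "
from h import *
o=bot.get_obs();print(o['torque'],o['q'][5])"
python3 -m crank '0 .0001 0 0 .1 0;0 .0002 0 0 .2 0;0 .0002 0 0 .3 0;0 .0003 0 0 .4 0'
python3 -c "
from h import *
o=bot.get_obs();print(o['torque'],o['q'][5])"
python3 -m crank '0 .0001 0 0 .1 0;0 .0002 0 0 .2 0;0 .0002 0 0 .3 0;0 .0003 0 0 .4 0'
python3 -c "
from h import *
o=bot.get_obs();print(o['torque'],o['q'][5])"
```

```text
time: 11.85
ee_pos: [0.6258, -0.2251, 0.1967]
tcp_rot: [-90.0, 0.1, 116.8]
wrist_force: [-4.7, 1.0, 6.6]
opening: 0.0333
[0.06553693 0.84387446 0.16924672] -46.552797285235016
time: 12.25
ee_pos: [0.6257, -0.225, 0.1964]
tcp_rot: [-90.1, 0.0, 93.9]
wrist_force: [-4.6, 1.2, 6.4]
opening: 0.0332
[0.07421147 0.91700624 0.20156497] -23.63450922476299
time: 12.65
ee_pos: [0.6257, -0.2249, 0.1961]
tcp_rot: [-90.1, 0.0, 70.9]
wrist_force: [-3.7, 1.1, 6.5]
opening: 0.0329
[0.08505083 0.99175885 0.11801654] -0.7187312230749641
```

```bash
T() { python3 -c "
from workcell import bot
o=bot.get_obs();print('tq',o['torque'].round(3),'q6',o['q'][5].round(2),'eff6',o['joint_efforts'][5].round(3))"; }
for i in 1 2 3; do python3 -m crank '0 .0001 0 0 .1 0;0 .0001 0 0 .2 0'|grep -E 'rot|force'; T; done
```

```text
tcp_rot: [-90.1, -0.0, 59.5]
wrist_force: [-4.7, 1.6, 8.1]
tq [0.156 1.062 0.148] q6 10.74 eff6 -1.507
tcp_rot: [-90.0, -0.0, 48.0]
wrist_force: [-3.9, 1.0, 8.1]
tq [0.198 1.079 0.177] q6 22.2 eff6 -1.507
tcp_rot: [-90.0, -0.0, 36.6]
wrist_force: [-4.2, 2.3, 7.8]
tq [0.237 1.099 0.136] q6 33.66 eff6 -1.507
```

```bash
cat > T.py <<'E'
from workcell import bot
o=bot.get_obs();print('tq',o['torque'].round(3),'q6',o['q'][5].round(2),'eff6',o['joint_efforts'][5].round(3))
E
python3 -m crank '0 .0001 0 0 .1 0;0 .0001 0 0 .2 0'|grep -E 'rot|force'; python3 T.py
python3 -m crank '0 .0001 0 0 .1 0;0 .0001 0 0 .2 0'|grep -E 'rot|force'; python3 T.py
python3 -m crank '0 .0001 0 0 .1 0;0 .0001 0 0 .2 0'|grep -E 'rot|force'; python3 T.py
```

```text
tcp_rot: [-90.0, -0.0, 25.1]
wrist_force: [-3.8, 1.3, 6.9]
tq [0.297 1.045 0.162] q6 45.12 eff6 -1.506
tcp_rot: [-90.0, -0.0, 13.7]
wrist_force: [-3.2, 1.7, 6.5]
tq [0.263 1.021 0.137] q6 56.58 eff6 -1.508
tcp_rot: [-90.0, -0.0, 2.2]
wrist_force: [-3.2, 0.6, 6.6]
tq [0.399 0.974 0.166] q6 68.04 eff6 -1.507
```

```bash
python3 -m crank '0 .0001 0 0 .1 0;0 .0001 0 0 .2 0'|grep -E 'rot|force'; python3 T.py
python3 -m crank '0 .0001 0 0 .1 0;0 .0001 0 0 .2 0'|grep -E 'rot|force'; python3 T.py
python3 -m crank '0 .0001 0 0 .1 0;0 .0001 0 0 .2 0'|grep -E 'rot|force'; python3 T.py
```

```text
tcp_rot: [-90.0, -0.0, -9.2]
wrist_force: [-3.8, 2.1, 6.7]
tq [0.395 0.942 0.866] q6 79.49 eff6 -1.041
tcp_rot: [-90.3, -0.1, -20.8]
wrist_force: [-8.6, -9.0, 8.0]
tq [-1.939  1.725  1.055] q6 90.94 eff6 -0.85
tcp_rot: [-89.9, -0.1, -32.2]
wrist_force: [-2.3, 2.6, 7.7]
tq [0.572 0.412 0.623] q6 102.41 eff6 -1.268
```

Torque rose from 0.16 to about 0.9–1.0 N m near yaw −6° and the grip then slipped, so the cap has bottomed out after about 3.25 rad. I'll dwell there, then back off 1.6 rad, rising 1 mm.

```bash
python3 -m crank '0 0 0 0 0 0;0 0 0 0 0 0'; python3 T.py
python3 -m crank '0 -.0001 0 0 -.1 0;0 -.0001 0 0 -.2 0;0 -.0002 0 0 -.3 0;0 -.0003 0 0 -.4 0'; python3 T.py
python3 -m crank '0 -.0001 0 0 -.1 0;0 -.0001 0 0 -.2 0;0 -.0002 0 0 -.3 0;0 -.0003 0 0 -.4 0'; python3 T.py
```

```text
time: 14.65
ee_pos: [0.6262, -0.2245, 0.1954]
tcp_rot: [-89.9, -0.1, -31.9]
wrist_force: [-3.1, 3.0, 6.1]
opening: 0.0332
tq [0.527 0.463 0.366] q6 102.17 eff6 0.477
time: 15.05
ee_pos: [0.626, -0.2245, 0.1957]
tcp_rot: [-90.0, -0.1, -8.8]
wrist_force: [-2.6, 2.6, 7.5]
opening: 0.0334
tq [ 0.688  0.604 -0.132] q6 79.05 eff6 1.496
time: 15.45
ee_pos: [0.6258, -0.2245, 0.1959]
tcp_rot: [-90.0, -0.1, 14.1]
wrist_force: [-5.2, 3.3, 7.4]
opening: 0.0333
tq [ 0.715  0.776 -0.149] q6 56.13 eff6 1.496
```

```bash
python3 -m crank '0 -.0001 0 0 -.1 0;0 -.0001 0 0 -.2 0;0 -.0002 0 0 -.3 0;0 -.0003 0 0 -.4 0;0 -.0003 0 0 -.5 0;0 -.0004 0 0 -.6 0;0 -.0005 0 0 -.7 0;0 -.0005 0 0 -.777 0'; python3 T.py
python3 -m crank '0 0 0 0 0 0;0 0 0 0 0 0;0 0 0 0 0 0;0 0 0 0 0 0;0 0 0 0 0 0'; python3 T.py
python3 -c "
from h import *
cv2.imwrite('pics/w2.png',vision.camera('wrist')[:,:,::-1])
cv2.imwrite('pics/s4.png',cv2.resize(np.hstack([vision.camera('scene')[150:330,230:400,::-1],vision.camera('side')[180:360,230:400,::-1]]),None,fx=2.3,fy=2.3,interpolation=2))"
```

```text
time: 16.25
ee_pos: [0.6255, -0.2246, 0.1963]
tcp_rot: [-90.0, -0.0, 58.6]
wrist_force: [-4.2, 2.9, 8.3]
opening: 0.0334
tq [ 0.648  1.124 -0.135] q6 11.62 eff6 0.836
time: 16.75
ee_pos: [0.6255, -0.2246, 0.1964]
tcp_rot: [-90.0, -0.0, 58.4]
wrist_force: [-4.9, 1.9, 7.5]
opening: 0.0332
tq [0.595 1.113 0.035] q6 11.83 eff6 0.094
```

View pics/s4.png

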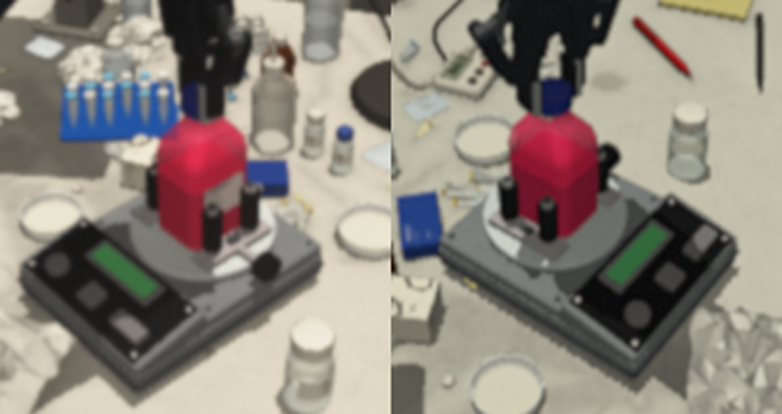

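The pictures show the gripper still closed on the cap, the pot, box and dish standing where they were, and nothing touching the keys. I'm handing in.

```bash
python3 -c "
from workcell import bot
print(bot.job_done())"
```

```text
the job is handed in; nothing more can be done
None
```

The job is handed in, at about 17 s of the 67 s allowed. The gripper is still closed on the cap, which stands about a quarter turn open. No verdict was reported.

- **Keys:** I pressed power, zero and start in that order, each until it bottomed out (vertical force 11.1, 13.6 and 10.1 N against about 4 N for fully down). I lifted clear after each one.
- **Screwing down:** I gripped the cap at 70 N and turned it clockwise about 3.25 rad. Torque then rose from about 0.16 to 0.9–1.05 N m, which I took as the hard stop. The fingers slipped on the cap for about 25° while it was held against the stop.
- **Backing off:** I turned it back 90.4° by the wrist's measured angle. Where I read it, torque was about 0.15 N m, within the thread's range, so I saw no sign of slip on the way back.
- **Last checks:** The opening is 33 mm, the force on the wrist is about 9 N and the torque is near zero. In the final pictures nothing touches the keys, and the pot, box and dish look unmoved.

I did not see the cap's angle directly. It is worked out from the gripper's rotation and the torque readings, so it could be a few degrees off.

One departure from the instructions: for one stretch of the turning I ran the same typed rows three times in a shell loop instead of typing each call. I typed the rest out in full.

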